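# Set the frame tracer to its length check and hold the sprung feeler out at the mark

## Task

The frame tracer needs its feeler length checked: first turn the mode dial on the white control pod so that its pointer clicks in at the green dot, and only then grip the orange handle of the tracer's sprung telescoping rod and pull it out until the yellow index is level with the red length mark. Finish while still gripping the handle and holding the rod there against its spring: do not let go. Leave the dial on green and everything else on the bench where it is.

Things in the scene. Friction and masses are not known exactly. Their poses are not given: they have to be found in the camera images.
- pod: fixed white control pod, a box 130 x 130 x 50 mm tall with a dark top and the mode dial at its centre; origin at the centre of its underside, z up. Four coloured dots lie flat on its top on a circle of 46 mm radius about the dial's axis, at 0.675, 0.225, -0.225 and -0.675 rad from the pod's x axis (counterclockwise from above positive): the first is grey (off, where the dial starts), the other three are blue, green and yellow in an order that changes
- mode_dial (a joint): angle of the mode dial, rad: 0 at the grey dot, growing as the dial turns clockwise seen from above; spring detents hold it at 0, 0.45, 0.90 and 1.35 (one per dot; about 0.15 N m to turn from one to the next), stops just beyond the first and the last. It stays in a detent when let go
- dial_grip (a point): on the dial's axis, 82 mm above the bench: the height to grip. The dial is a black disc (66 mm across, its top 58 mm above the bench) that carries a grey bar grip 46 mm long, 14 mm wide, 38 mm tall (top 96 mm above the bench); x axis: along the bar towards the dial's white pointer line, z up
- dial_pointer (a point): the point on the circle of dots at which the dial's white pointer line aims (46 mm from the axis, along the bar)
- green_dot: the green dot, 12 mm across, flat on the pod's top; origin at its centre
- tracer: fixed frame tracer: white and dark housing 200 x 220 x 128 mm tall, which begins 117 mm along +x from the origin, with an aluminium sleeve (22 mm across, axis 45 mm above the bench) that points to -x and ends 42 mm short of the origin, over a black foot plate 12 mm high with white ticks 10 mm apart. Origin on the bench directly below the handle of the pushed-in rod; the rod pulls out along the tracer's -x axis
- probe_rod: the sprung telescoping rod (steel, 10 mm thick, axis 45 mm above the bench) with its upright orange handle, a paddle 16 mm thick along the rod, 32 mm wide across it, from 32 to 122 mm above the bench; origin on the bench directly below the handle's middle, x axis along the rod towards the housing, z up. Pulled out it moves along -x, at most 130 mm; an inner spring draws it back with 2.4 N when pushed in, plus 0.8 N for every 10 mm of pull (at the mark 6 to 11 N)
- probe_grip (a point): middle of the part of the orange handle to grip, 98 mm above the bench, 24 mm below its top; axes as probe_rod. The rod and sleeve reach up to 56 mm above the bench, so fingers can close on the handle along the rod or across it above that height
- probe_index (a point): tip of the yellow index that sticks out sideways (-y) from the foot of the handle, 45 mm from the rod's axis and 45 mm above the bench; moves with the rod
- length_mark: the fixed red length mark, a clip 16 x 18 x 30 mm on the foot plate's scale, with a white line on top that shows its middle; origin at foot plate height, x axis along the rod towards the housing. The index is level with the mark when both have the same place along this x axis; 50 to 105 mm from the pushed-in index
- spectacles: loose blue spectacles, folded and standing, 132 x 26 x 42 mm; leave alone
- case: loose blue spectacle case 160 x 65 x 48 mm; leave alone
- lens_tray: loose red tray with two lenses, 120 x 170 x 30 mm; leave alone
- glue: small white glue bottle with a red cap, 28 mm across, 75 mm tall; leave alone
- screwdriver: green-handled screwdriver lying, 150 mm long; leave alone
- cleaner: lens cleaner bottle with blue label, 56 mm across, 130 mm tall; leave alone
There are look-alikes about, which are no part of the job. Leave any turquoise look-alike of the pod alone.

How it is judged:
On the way, in this order (a step that is already met when the one before it is completed fails the run):
1. the mode dial's pointer is at the green dot (within 6 mm) (horizontal distance between dial_pointer and green_dot below 0.006 m), for 0.3 s.
2. the rod is gripped and held with its yellow index level with the red mark (within 5 mm) for 0.6 s (x of probe_index in the frame of length_mark between -0.005 and 0.005 m and contact force between the fingers and probe_rod above 2 N and linear speed of probe_rod below 0.02 m/s), for 0.6 s.
At the end, for the whole second after the job is handed in: The dial's pointer is within 6 mm of the green dot; the yellow index is within 5 mm of the red mark along the rod and still, with the fingers on the rod's handle (over 2 N): the program ends while holding it there (all of step 2 and horizontal distance between dial_pointer and green_dot below 0.006 m); the arm keeps its last pose, push and grip.
It fails at once if a loose thing on the bench was moved by more than 25 mm (distance of any of spectacles, case, lens_tray, glue, screwdriver, cleaner from where it was at the start of the episode above 0.025 m).
It fails at once if the rod was pulled out before the dial stood at the green dot, or the dial left it while the rod was out (horizontal distance between dial_pointer and green_dot above 0.01 m and x of probe_rod in the frame of tracer below -0.02 m).
It also fails if it takes over 54 s, if anything falls off the work surface, if the arm or the gripper's body presses on something with over 40 N, if the wrist force passes 120 N, or if a joint passes its speed limit or range.

## Robot

A 6-joint arm with a two-finger parallel gripper is mounted at the origin on the work surface. World frame = base frame: x ahead of the robot, y to its left, z up, the work surface at z = 0. Lengths are in m, angles in rad, forces in N, time in s.
With the tool pointing down it reaches from about 0.375 to 0.9 m from the base axis. Payload 3.1 kg.
Tool frame: the origin (TCP) lies between the finger pads; the fingertips stand 19 mm ahead of it and the grasp point (between the pads) is the TCP; z points along the fingers, y is the line along which they close (so a half turn about z gives the same grasp; the last joint's range is limited). The gripper opens to 87 mm and grips with 3 to 60 N. Pads are 19 mm wide; open, the fingers measure 117 mm over their backs; the gripper's body (75 mm by 190 mm) begins 51 mm behind the grasp point.
Start: joints at [-1.373, 0.527, 1.433, -0, 1.181, -0.178], TCP at [0.229, -0.581, 0.242] pointing down, gripper open.
Joint ranges: [-3.08, 3.08], [-0.75, 2.2], [0.22, 2.44], [-1.43, 4.57], [0, 2.65], [-2.85, 2.85]. Speed limits (rad/s): [2.79, 2.79, 3.14, 3.14, 3.14, 3.14].

## Interface

Orientations are given as a rotation vector (axis times angle).
In Python, from rig import ctrl gives the robot as it stands.
- The arm moves only by the tool send_rows, never from a script. Its argument "deltas" is a list of rows, each a list of 3 entries, a list of its own where there are three numbers: the turn, a rotation vector about the world's x, y, z in rad, then the shift along the world's x, y, z in mm, then the finger opening in mm, from 0 to 87. A call has 1 to 5 rows; each row is the pose to reach, as a shift and turn from the pose commanded when the call began; what a row does not reach only later rows make up. A row lasts 1/8 s, in which the tool goes at most 62.5 mm and 10.7 degrees, less where a joint would pass 70% of its speed; a pose out of reach is approached as far as the arm can. A call with a gripper value outside its range is refused whole. The fingers move at their own pace and stop on an object; the grip force is fixed at half the most. Time passes only in rows, so rows that repeat a pose let the fingers close. It gives the time, the measured TCP pose, the force, the opening and the grip force at its end, in the units of the state.
- ctrl.observe(): the state, without advancing time (a new reading comes with each control period).
- ctrl.read_camera(name): name is "scene" or "top" or "wrist"; returns a dict with "img" (420x560x3 uint8, red, green, blue), "camera_matrix" (3x3 intrinsics, pixels), "world_to_cam" (4x4, takes a point from world to camera coordinates); the wrist camera has in their place "mount" (4x4, takes a point from camera to tool coordinates, whose origin is the TCP and whose axes are the flange's). Camera axes: x right, y up, looking along -z (the intrinsics and any distortion apply to the point x, -y, -z); pixel columns grow to the right and rows downward; lengths in m; the calibration is good to about 2 mm. A picture is of the moment at which its call begins: read the wrist's pose just before it. There is no depth.
- ctrl.close_job(): hands the job in; it is judged then, once.
The state is a dict: "clock": time; "qpos": joint angles; "qvel": joint speeds; "effort": joint torques, N m; "position": TCP position; "ee_rot": TCP orientation; "ft_force": force on the tool from outside, world axes, zero at the start; "ft_torque": the same for the moment, N m; "finger_gap": finger opening in m; "finger_force": force on a finger pad.
Only numpy, scipy, OpenCV 4.12 (cv2) and the standard library are available. Lean on these libraries where they do the work, as an engineer would, in place of code of your own. Each camera call takes 0.05 s, during which the arm holds its last target. There are 200 camera calls.

## Working session

There is one attempt and no reset: what is moved stays moved. The work goes in short steps, Python scripts to look and compute and a tool call to move; the robot and the scene stay as the last step left them, time stands still between calls to the robot, and variables do not carry over. Pictures are saved under pics/ and viewed, at most 10 in all, crops included, and the job is handed in when it is done.

Besides the shell and the picture viewer there is one more tool, called after "Emit:" as name(argument=value, ...), one argument or row to a line, values as JSON. send_rows: Moves the arm, as the interface text tells. Its arguments: {"type":"object","properties":{"deltas":{"type":"array"}},"required":["deltas"]}

```bash
mkdir -p pics; cat > h.py <<'E'
import numpy as np, cv2
from rig import ctrl
from scipy.spatial.transform import Rotation as R
def cam(n):
    s=ctrl.observe(); c=ctrl.read_camera(n)
    if 'mount' in c:
        T=np.eye(4);T[:3,:3]=R.from_rotvec(s['ee_rot']).as_matrix();T[:3,3]=s['position']
        c['c2w']=T@np.array(c['mount'])
    else: c['c2w']=np.linalg.inv(c['world_to_cam'])
    return c
def ray(c,u,v):
    d=np.array(c.get('distortion',np.zeros(5)),float)
    p=cv2.undistortPoints(np.array([[[u,v]]],float),np.array(c['camera_matrix'],float),d)[0,0]
    D=c['c2w'][:3,:3]@np.array([p[0],-p[1],-1]);return c['c2w'][:3,3],D
def onz(c,u,v,z):
    o,D=ray(c,u,v);return o+D*(z-o[2])/D[2]
def save(n,im):cv2.imwrite('pics/'+n,im[:,:,::-1])
E
python3 - <<'E'
from h import *
import pickle
a=cam('top');b=cam('scene');print(a.keys(),ctrl.observe())
pickle.dump((a,b),open('tb.pkl','wb'))
save('top.png',a['img']);save('scene.png',b['img'])
E
```

```text
dict_keys(['img', 'camera_matrix', 'world_to_cam', 'c2w']) {'clock': 0.1, 'qpos': array([-1.37351547e+00,  5.28358663e-01,  1.43378628e+00, -4.86546945e-06,
        1.18142109e+00, -1.78521957e-01]), 'qvel': array([ 9.28054922e-05, -2.47201347e-03, -3.39546509e-03,  5.50275651e-04,
       -3.73321897e-04, -1.12003361e-03]), 'effort': array([-6.04825036e-04, -4.40985382e+01, -1.77151841e+01,  6.33402681e-02,
        5.34072309e-02, -5.25949895e-05]), 'position': array([ 0.22927409, -0.5807452 ,  0.24067455]), 'ee_rot': array([-3.08435657e+00, -5.86476398e-01,  3.61185164e-05]), 'ft_force': array([ 0.36551759,  0.40957368, -0.12056311]), 'ft_torque': array([ 0.06245874,  0.00720021, -0.02737413]), 'finger_force': 0.0, 'finger_gap': 0.08682758665208785}
```

View pics/top.png

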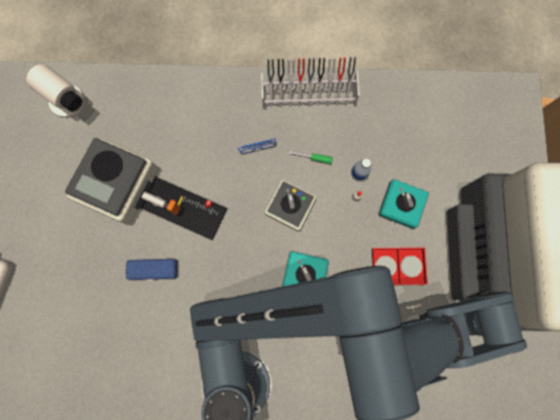

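View pics/scene.png

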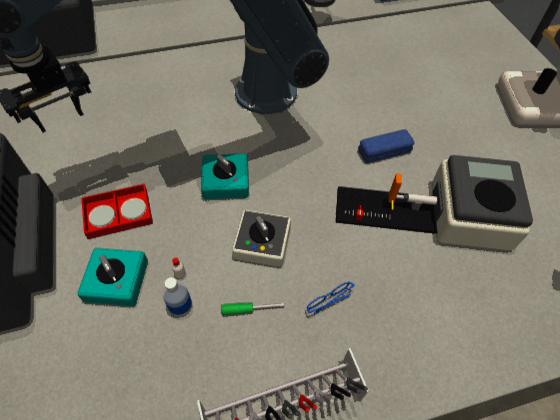

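The top view shows three pods: white at (291,205), turquoise at (405,203) and (305,270). The white one fits the description, because turquoise ones are look-alikes. There is one tracer, at (110,178), with its orange handle at (172,205) and the red mark at (208,203). I'll confirm both in an enlarged crop and measure by colour.

```bash
python3 - <<'E'
from h import *
import pickle
a,b=pickle.load(open('tb.pkl','rb'))
cr=lambda c,u,v,w,h:cv2.resize(c['img'][v:v+h,u:u+w],(w*4,h*4),interpolation=cv2.INTER_CUBIC)
A=np.hstack([cr(a,258,175,64,64),cr(a,128,175,110,64)]);B=np.hstack([cr(b,228,202,70,70),cr(b,330,165,120,70)])
B=B[:,:A.shape[1]]if B.shape[1]>A.shape[1] else B;A=A[:,:B.shape[1]]
save('crop.png',np.vstack([A,B]))
def blobs(c,lo,hi,box,z,name):
    u,v,w,h=box;hsv=cv2.cvtColor(c['img'][v:v+h,u:u+w],cv2.COLOR_RGB2HSV)
    m=cv2.inRange(hsv,lo,hi);n,_,st,ce=cv2.connectedComponentsWithStats(m)
    for i in range(1,n):
        if st[i,4]>=4:
            p=ce[i]+[u,v];print(name,st[i,4],p.round(1),onz(c,*p,z).round(4))
for nm,c,P,T in(('top',a,(258,175,64,64),(128,175,110,64)),('scene',b,(228,202,70,70),(330,165,120,70))):
    blobs(c,(45,120,60),(75,255,255),P,.05,nm+' green');blobs(c,(22,120,100),(34,255,255),P,.05,nm+' yel')
    blobs(c,(100,120,60),(125,255,255),P,.05,nm+' blue')
    blobs(c,(6,150,100),(17,255,255),T,.12 if nm=='top' else .077,nm+' orange');blobs(c,(22,120,80),(34,255,255),T,.045,nm+' idx')
    blobs(c,(0,150,80),(4,255,255),T,.035,nm+' red')
E
```

```text
top green 7 [303.3 198. ] [ 0.5904 -0.201   0.05  ]
top yel 14 [293.5 190.3] [ 0.6155 -0.1688  0.05  ]
top blue 8 [299.1 192.9] [ 0.6072 -0.1873  0.05  ]
top orange 78 [171.  205.1] [0.5447 0.212  0.12  ]
top idx 31 [179.9 200.1] [0.5762 0.2011 0.045 ]
top red 28 [207.8 203.8] [0.5677 0.1115 0.035 ]
scene green 19 [247.2 242. ] [ 0.5897 -0.2012  0.05  ]
scene yel 22 [262.1 247.9] [ 0.6161 -0.1696  0.05  ]
scene blue 20 [254.  246.1] [ 0.6057 -0.1879  0.05  ]
scene orange 69 [398.4 179.5] [0.5225 0.2349 0.077 ]
scene idx 16 [392.2 205. ] [0.577  0.2003 0.045 ]
scene red 38 [359.4 211.6] [0.5678 0.1116 0.035 ]
```

View pics/crop.png

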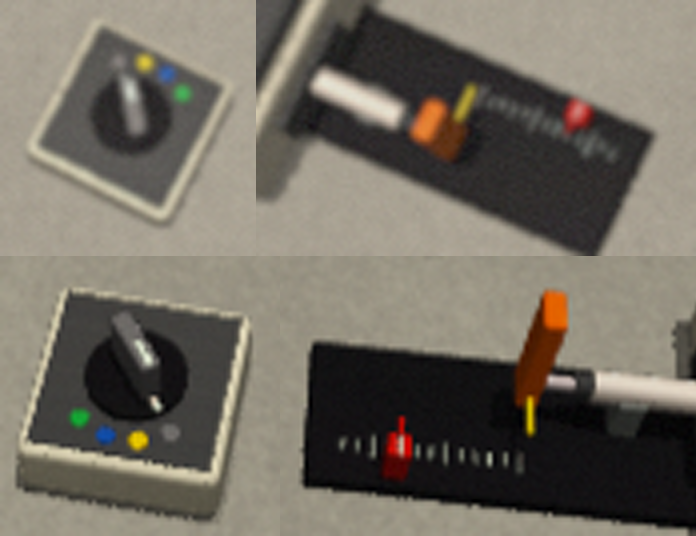

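Clockwise from grey the dots are yellow, blue, green, so green is at 1.35 rad. The two views agree: dial at about (0.571,-0.159), bar yaw about 0.216 to -1.134. The tracer's handle is near (0.549,0.212), and the mark is about 86 mm along the pull.

Emit:
send_rows(
  deltas=[
    [[0,0,-0.04],[43,53,0],87],
    [[0,0,-0.08],[86,106,0],87],
    [[0,0,-0.12],[129,158,0],87],
    [[0,0,-0.16],[171,211,0],87],
    [[0,0,-0.16],[214,264,0],87],
  ],
)

```text
clock: 0.72
position: [0.4271, -0.3368, 0.2413]
ee_rot: [-3.123, -0.337, 0.0]
ft_force: [0.9, -0.5, 0.5]
finger_gap: 0.087
finger_force: 0.0
```

Emit:
send_rows(
  deltas=[
    [[0,0,0],[43,53,0],87],
    [[0,0,0],[86,106,0],87],
    [[0,0,0],[128,158,0],87],
    [[0,0,0],[128,158,0],87],
    [[0,0,0],[128,158,0],87],
  ],
)

```text
clock: 1.35
position: [0.5543, -0.1799, 0.2411]
ee_rot: [3.123, 0.342, -0.002]
ft_force: [-1.0, 0.7, -0.5]
finger_gap: 0.0868
finger_force: 0.0
```

```bash
python3 - <<'E'
from h import *
import pickle
c=cam('wrist');pickle.dump(c,open('w1.pkl','wb'));save('w1.png',c['img'])
s=ctrl.observe();M=R.from_rotvec(s['ee_rot']).as_matrix();print(s['clock'],s['position'],s['qpos'],M[:,0],c.keys())
E
```

```text
1.4 [ 0.55360705 -0.18094021  0.24113329] [-5.07191892e-01  4.70946144e-01  1.54155957e+00 -1.00905566e-03
  1.13020709e+00  8.47635405e-01] [ 0.97667575  0.21471468 -0.00144361] dict_keys(['img', 'camera_matrix', 'mount', 'c2w'])
```

View pics/w1.png

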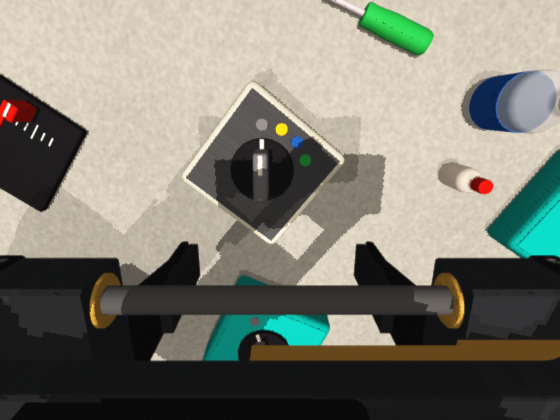

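The wrist view shows the white pod with grey (262,125), yellow (281,129), blue (297,142) and green (305,160) dots; the disc is at about (262,169) with its pointer on grey.

```bash
python3 - <<'E'
from h import *
import pickle
c=pickle.load(open('w1.pkl','rb'))
hsv=cv2.cvtColor(c['img'],cv2.COLOR_RGB2HSV)
box=np.zeros(hsv.shape[:2],np.uint8);box[110:180,240:330]=255
P=[];A=[]
for n,lo,hi,ang in(('y',(22,120,80),(34,255,255),.225),('b',(100,120,60),(125,255,255),-.225),('g',(45,120,40),(80,255,255),-.675)):
    m=cv2.moments(cv2.inRange(hsv,lo,hi)&box,True);p=onz(c,m['m10']/m['m00'],m['m01']/m['m00'],.05);print(n,m['m00'],p);P.append(p[:2]);A.append(ang)
g=onz(c,262,125,.05)[:2];print('grey',g);P.append(g);A.append(.675)
P=np.array(P);Q=.046*np.c_[np.cos(A),np.sin(A)]
H=(Q-Q.mean(0)).T@(P-P.mean(0));th=np.arctan2(H[0,1]-H[1,0],H[0,0]+H[1,1])
r=np.array([[np.cos(th),-np.sin(th)],[np.sin(th),np.cos(th)]]);ce=P.mean(0)-r@Q.mean(0)
print('center',ce,'th',th,'res',(P-ce-Q@r.T).round(4).tolist(),'grip yaw',th+.675,'end',th-.675)
print(ce-ctrl.observe()['position'][:2])
E
```

```text
y 121.0 [ 0.61475255 -0.1723878   0.05      ]
b 117.0 [ 0.6056558  -0.19068816  0.05      ]
g 112.0 [ 0.58936373 -0.20333956  0.05      ]
grey [ 0.61418934 -0.15249812]
center [ 0.56968518 -0.16205928] th -0.45293792900896795 res [[0.0003, 0.0001], [0.0001, 0.0002], [-0.0, 0.0003], [-0.0004, -0.0006]] grip yaw 0.2220620709910321 end -1.127937929008968
[0.01607813 0.01888094]
```

Emit:
send_rows(
  deltas=[
    [[0,0,0],[16,20,-40],87],
    [[0,0,0],[16,20,-80],87],
    [[0,0,0],[16,20,-120],87],
    [[0,0,0],[16,20,-157],87],
    [[0,0,0],[16,20,-157],87],
  ],
)

```text
clock: 2.02
position: [0.567, -0.1616, 0.0819]
ee_rot: [-3.12, -0.333, 0.01]
ft_force: [-0.4, -0.5, 0.5]
finger_gap: 0.0869
finger_force: 0.0
```

Emit:
send_rows(
  deltas=[
    [[0,0,0],[0,0,0],10],
    [[0,0,0],[0,0,0],10],
    [[0,0,0],[0,0,0],10],
    [[0,0,0],[0,0,0],10],
    [[0,0,0],[0,0,0],10],
  ],
)

```text
clock: 2.65
position: [0.5703, -0.1605, 0.0849]
ee_rot: [3.123, 0.339, 0.001]
ft_force: [0.3, -0.7, 0.0]
finger_gap: 0.0449
finger_force: 0.0
```

Emit:
send_rows(
  deltas=[
    [[0,0,0],[0,0,0],10],
    [[0,0,0],[0,0,0],10],
    [[0,0,0],[0,0,0],10],
    [[0,0,0],[0,0,0],10],
    [[0,0,0],[0,0,0],10],
  ],
)

```text
clock: 3.28
position: [0.5702, -0.1606, 0.0845]
ee_rot: [-3.123, -0.338, 0.0]
ft_force: [0.3, 0.3, -0.2]
finger_gap: 0.014
finger_force: 30.0
```

Emit:
send_rows(
  deltas=[
    [[0,0,-0.15],[0,0,0],10],
    [[0,0,-0.3],[0,0,0],10],
    [[0,0,-0.45],[0,0,0],10],
    [[0,0,-0.6],[0,0,0],10],
    [[0,0,-0.75],[0,0,0],10],
  ],
)

```text
clock: 3.9
position: [0.5702, -0.1606, 0.0845]
ee_rot: [3.028, -0.836, -0.0]
ft_force: [-0.3, -0.0, -0.2]
finger_gap: 0.0137
finger_force: 30.0
```

Emit:
send_rows(
  deltas=[
    [[0,0,-0.15],[0,0,0],10],
    [[0,0,-0.3],[0,0,0],10],
    [[0,0,-0.45],[0,0,0],10],
    [[0,0,-0.6],[0,0,0],10],
    [[0,0,-0.6],[0,0,0],10],
  ],
)

```text
clock: 4.53
position: [0.5701, -0.1606, 0.0845]
ee_rot: [2.651, -1.685, -0.0]
ft_force: [0.3, -0.7, -0.4]
finger_gap: 0.0136
finger_force: 30.0
```

Emit:
send_rows(
  deltas=[
    [[0,0,0],[0,0,0],10],
    [[0,0,0],[0,0,0],10],
  ],
)

```text
clock: 4.78
position: [0.5701, -0.1606, 0.0845]
ee_rot: [2.651, -1.686, -0.0]
ft_force: [-0.6, -0.3, -1.3]
finger_gap: 0.0139
finger_force: 30.0
```

```bash
python3 - <<'E'
from h import *
s=ctrl.observe();M=R.from_rotvec(s['ee_rot']).as_matrix();print(np.arctan2(M[1,0],M[0,0]),s['ft_torque'],s['ft_force'],s['qpos'],s['finger_gap'])
E
```

```text
-1.1331372439787666 [ 0.03692094  0.00054195 -0.01084901] [-0.62190931 -0.27583654 -1.30272921] [-4.63112095e-01  6.98666015e-01  1.63674983e+00  8.07842384e-06
  8.06369610e-01  2.24081588e+00] 0.013857934060321967
```

Emit:
send_rows(
  deltas=[
    [[0,0,0],[0,0,0],60],
    [[0,0,0],[0,0,0],60],
    [[0,0,0],[0,0,0],60],
    [[0,0,0],[0,0,50],60],
    [[0,0,0],[0,0,100],60],
  ],
)

```text
clock: 5.4
position: [0.5698, -0.1604, 0.1849]
ee_rot: [2.65, -1.687, -0.003]
ft_force: [0.3, 0.0, 0.5]
finger_gap: 0.0549
finger_force: 0.0
```

Emit:
send_rows(
  deltas=[
    [[0,0,0.14],[-7,40,50],60],
    [[0,0,0.28],[-14,100,70],60],
    [[0,0,0.42],[-21,155,70],60],
    [[0,0,0.56],[-25,205,70],60],
    [[0,0,0.74],[-30,240,70],60],
  ],
)

```text
clock: 6.02
position: [0.5396, 0.0816, 0.2549]
ee_rot: [-3.083, 0.604, -0.001]
ft_force: [-1.2, 0.6, 0.8]
finger_gap: 0.0602
finger_force: 0.0
```

Emit:
send_rows(
  deltas=[
    [[0,0,0],[0,0,0],60],
    [[0,0,0],[0,0,0],60],
  ],
)

```text
clock: 6.28
position: [0.5404, 0.0789, 0.2546]
ee_rot: [3.08, -0.617, 0.001]
ft_force: [0.6, -0.3, 0.0]
finger_gap: 0.0598
finger_force: 0.0
```

```bash
python3 - <<'E'
from h import *
import pickle
c=cam('wrist');pickle.dump(c,open('w2.pkl','wb'))
s=ctrl.observe();M=R.from_rotvec(s['ee_rot']).as_matrix();print(s['position'],np.arctan2(M[1,0],M[0,0]),s['qpos'])
t=cam('top');t2=cam('scene');pickle.dump((t,t2),open('tb2.pkl','wb'))
z=np.zeros((420,240,3),np.uint8);z[:180]=cv2.resize(t2['img'][202:262,228:308],(240,180),interpolation=cv2.INTER_CUBIC)
z[200:392]=cv2.resize(t['img'][175:239,258:338],(240,192),interpolation=cv2.INTER_CUBIC)
save('w2.png',np.hstack([c['img'],z]))
E
```

```text
[0.54053124 0.07849027 0.25457544] -0.396023480320616 [-6.01842196e-02  4.05531236e-01  1.61643590e+00 -5.43233353e-04
  1.11925594e+00  1.90687262e+00]
```

View pics/w2.png

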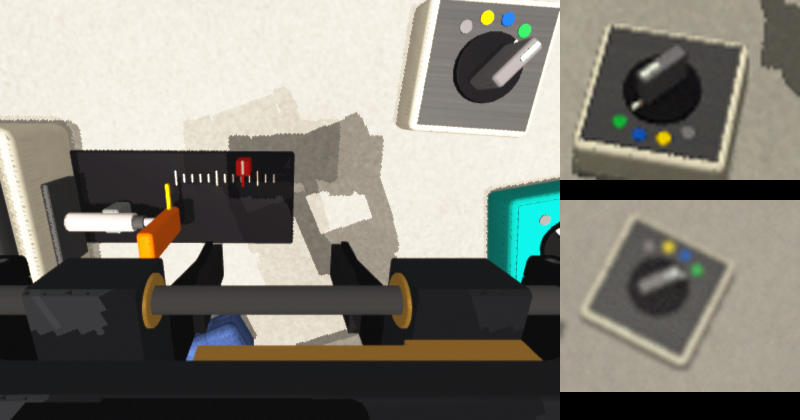

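The dial now points at the green dot (all three views). In the wrist view: index (167,184–208), red mark at (243,168), handle (160,232), and the foot plate's top edge at row ~151.

```bash
python3 - <<'E'
from h import *
import pickle
c=pickle.load(open('w2.pkl','rb'))
e=[onz(c,u,v,.012)[:2] for u,v in((75,151.5),(290,152.5))];d=e[0]-e[1];yaw=np.arctan2(d[1],d[0]);x=d/np.linalg.norm(d);y=np.array([-x[1],x[0]])
print('yaw',yaw,x)
hsv=cv2.cvtColor(c['img'],cv2.COLOR_RGB2HSV)
def ms(lo,hi,bx):
    u,v,w,h=bx;m=np.zeros(hsv.shape[:2],np.uint8);m[v:v+h,u:u+w]=cv2.inRange(hsv[v:v+h,u:u+w],lo,hi);return m
mi=ms((22,120,80),(34,255,255),(150,170,40,45));yy,xx=np.nonzero(mi);k=yy<yy.min()+4
tip=onz(c,xx[k].mean(),yy.min(),.045)[:2];print('tip px',xx[k].mean(),yy.min(),tip,'handle',tip+.045*y)
mr=ms((0,120,60),(8,255,255),(225,145,40,50))|ms((172,120,60),(180,255,255),(225,145,40,50))
for v in range(153,192,3):
    xs=np.nonzero(mr[v])[0]; 
    if len(xs):print(v,xs.min(),xs.max(),end='; ')
im=c['img'][150:195,225:265];save('w2m.png',cv2.resize(im,(640,720)[::1] if 0 else (533,600),interpolation=cv2.INTER_NEAREST))
for u,v in((243,158),(243,165)):
    m=onz(c,u,v,.042)[:2];print('\nmark',m,'along',(m-tip)@x,'lat',(m-tip)@y)
a,b=pickle.load(open('tb2.pkl','rb'))
def f(cc,lo,hi,bx,z):
    u,v,w,h=bx;mm=cv2.moments(cv2.inRange(cv2.cvtColor(cc['img'][v:v+h,u:u+w],cv2.COLOR_RGB2HSV),lo,hi),True);return onz(cc,mm['m10']/mm['m00']+u,mm['m01']/mm['m00']+v,z)[:2]
b=pickle.load(open('tb.pkl','rb'))[1]
print('scene along',(f(b,(0,150,80),(4,255,255),(330,165,120,70),.03)-f(b,(22,120,80),(34,255,255),(330,165,120,70),.045))@x)
E
```

```text
yaw 1.171191950607805 [0.38905392 0.92121499]
tip px 166.11764705882354 184 [0.58787207 0.19299431] handle [0.5464174  0.21050173]
159 237 251; 162 235 251; 165 235 251; 168 235 251; 171 236 251; 174 236 250; 177 241 244; 180 241 244; 183 241 244; 186 241 244; 
mark [0.58091217 0.1012088 ] along -0.08726196357598164 lat -0.02929794130493709

mark [0.57378019 0.10443961] along -0.08706041172219388 lat -0.021470898188902847
scene along -0.08452052611253819
```

View pics/w2m.png

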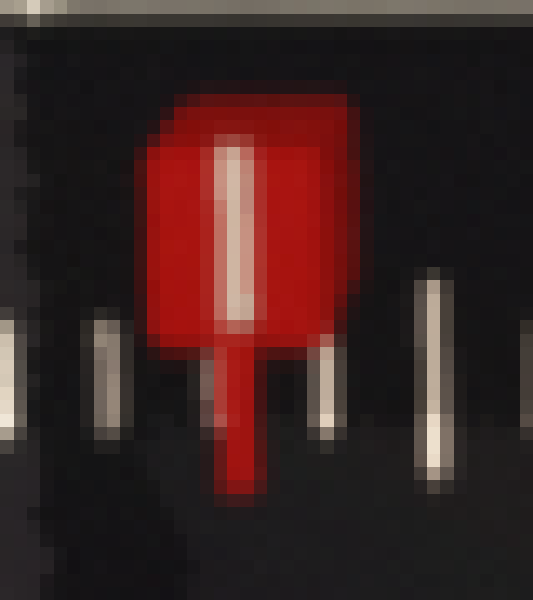

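Mark's line is at column 242, so the pull is about 87 mm. Moving over the handle and gripping along the rod.

Emit:
send_rows(
  deltas=[
    [[0,0,0],[2,50,0],60],
    [[0,0,0],[4,100,0],60],
    [[0,0,0],[6,132,-20],60],
    [[0,0,0],[6,132,-65],60],
    [[0,0,0],[6,132,-110],60],
  ],
)

```text
clock: 7.05
position: [0.5471, 0.211, 0.1438]
ee_rot: [-3.08, 0.617, -0.003]
ft_force: [0.3, -0.1, -0.2]
finger_gap: 0.0596
finger_force: 0.0
```

Emit:
send_rows(
  deltas=[
    [[0,0,0],[0,0,-47],60],
    [[0,0,0],[0,0,-47],60],
    [[0,0,0],[0,0,-47],60],
    [[0,0,0],[0,0,-47],10],
    [[0,0,0],[0,0,-47],10],
  ],
)

```text
clock: 7.68
position: [0.5473, 0.2115, 0.0994]
ee_rot: [-3.079, 0.615, -0.005]
ft_force: [0.0, -0.4, -0.3]
finger_gap: 0.0475
finger_force: 0.0
```

Emit:
send_rows(
  deltas=[
    [[0,0,0],[0,0,0],10],
    [[0,0,0],[0,0,0],10],
    [[0,0,0],[0,0,0],10],
    [[0,0,0],[0,0,0],10],
    [[0,0,0],[0,0,0],10],
  ],
)

```text
clock: 8.3
position: [0.546, 0.2111, 0.0976]
ee_rot: [3.08, -0.616, -0.001]
ft_force: [-1.1, -2.4, 2.2]
finger_gap: 0.0158
finger_force: 30.0
```

Emit:
send_rows(
  deltas=[
    [[0,0,0],[-7,-17,0],10],
    [[0,0,0],[-14,-33,0],10],
    [[0,0,0],[-21,-50,0],10],
    [[0,0,0],[-28,-66,0],10],
    [[0,0,0],[-34,-80,0],10],
  ],
)

```text
clock: 8.93
position: [0.5124, 0.1317, 0.0976]
ee_rot: [-3.077, 0.618, -0.003]
ft_force: [3.3, 9.9, -1.7]
finger_gap: 0.0159
finger_force: 30.0
```

Emit:
send_rows(
  deltas=[
    [[0,0,0],[0,0,0],10],
    [[0,0,0],[0,0,0],10],
    [[0,0,0],[0,0,0],10],
  ],
)

```text
clock: 9.3
position: [0.5126, 0.1321, 0.0976]
ee_rot: [-3.077, 0.617, -0.002]
ft_force: [3.0, 8.7, -1.1]
finger_gap: 0.016
finger_force: 30.0
```

```bash
python3 - <<'E'
from h import *
import pickle
print(ctrl.observe()['position'])
c=cam('wrist');b=cam('scene');t=cam('top');pickle.dump((c,b,t),open('p.pkl','wb'))
f=lambda i,u,v,w,h:cv2.resize(i['img'][v:v+h,u:u+w],(390,290),interpolation=cv2.INTER_CUBIC)
save('p.png',np.vstack([np.hstack([f(c,100,100,260,193),f(b,335,175,64,48)]),np.hstack([f(t,170,180,64,48),f(b,228,210,64,48)])]))
E
```

```text
[0.51259598 0.13205004 0.09758294]
```

View pics/p.png

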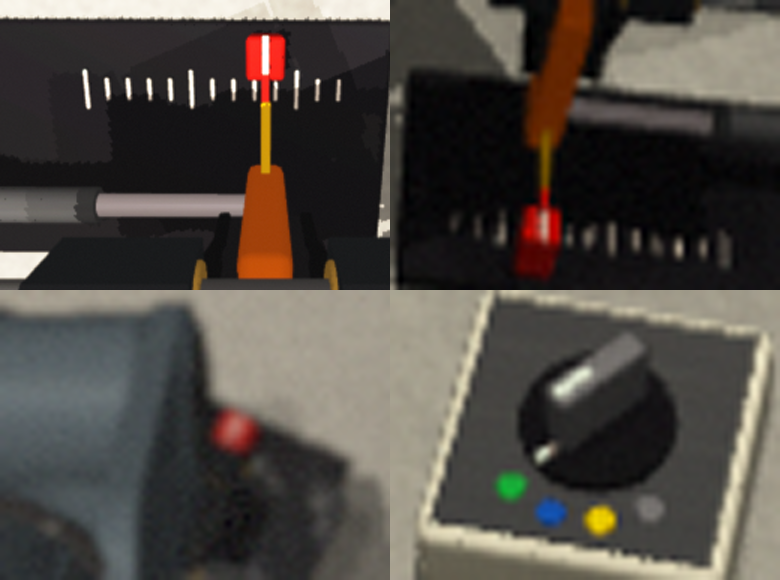

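The index (265,103–170) is in line with the mark's white line (265,55), the fingers hold the handle, and the dial points at green (511,486). I'll hold a little longer and hand in.

Emit:
send_rows(
  deltas=[
    [[0,0,0],[0,0,0],10],
    [[0,0,0],[0,0,0],10],
    [[0,0,0],[0,0,0],10],
    [[0,0,0],[0,0,0],10],
    [[0,0,0],[0,0,0],10],
  ],
)

```text
clock: 10.07
position: [0.5126, 0.1322, 0.0976]
ee_rot: [-3.077, 0.617, -0.002]
ft_force: [2.0, 8.3, -1.3]
finger_gap: 0.0159
finger_force: 30.0
```

```bash
python3 -c "
from rig import ctrl
print(ctrl.close_job())"
```

```text
the job is handed in; nothing more can be done
None
```

The job is handed in at about 10 s: the dial is on green and the rod is held by its handle with the yellow index level with the red mark, all as seen in the camera views; no verdict was returned.

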